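# Check the counter scale with the 500 g weight

## Task

Check the counter scale: with nothing on its platter press the round zero key well in and let it out, then lift the largest check weight out of its block, set it down gently and upright on the middle of the platter (at most 8 mm off centre) and let it stand there on its own for about two seconds. Then put it back, upright and fully down in its own well, and do not disturb anything else on the counter.

Things in the scene. Friction and masses are not known exactly. Their poses are not given: they have to be found in the camera images.
- scale: the fixed electronic counter scale, 205 mm wide (its y) and about 260 mm deep (its x), origin on the counter under the case; its keypad faces its -x side and slopes 0.21 rad down towards -x; the round platter is 40 mm to its +x side. The case under the platter is 48 mm high
- platter_centre (a point): centre of the upper face of the scale's round stainless platter, 150 mm across, 5 mm thick, with two thin pressed centring rings; about 62 mm above the counter when empty
- platter (a joint): how far the sprung platter is pushed down, m: 0 empty (resting on its upper stop), 8 mm at the overload stop; stiffness 2000 N/m (2 N per mm), damped; the 500 g weight alone lowers it about 2.3 mm
- zero_key_top (a point): centre of the top of the scale's zero key: the only round key, white, 22 mm across, standing 7 mm proud at the right end of the keypad (the scale's -y) as seen by the operator; it moves along the normal of the sloping keypad. The two rectangular keys are flat and do not move; they are 64 and 110 mm from it
- zero_key (a joint): how far the zero key is pressed, m: 0 out, 3 mm fully in; sprung, 1 N to start and 4 N fully in, comes back by itself
- weight_block: fixed wooden block, 70 x 200 x 36 mm, origin under its centre, with four round wells in a row along its y axis, each 22 mm deep and 3 mm wider than its weight, with 2 mm chamfers; from +y to -y for the 500, 200, 100 and 50 g weights (y = 62, 8, -36, -73 mm)
- weight_block_hole0 (a point): centre of the mouth (level with the block's top, 22 mm above the well's floor) of the 41 mm well of the 500 g weight, the largest, at the block's +y end
- w500: the 500 g check weight, the largest: stainless cylinder 38 mm across and 45 mm high, over it a neck and a knob 23 mm across, the knob from 54 to 68 mm above the underside (68 mm in all); origin at the centre of its underside, z up. It starts upright in its well, its underside 14 mm above the counter
- w200: 200 g check weight, 28 mm across, 51 mm high with its knob, in its well; a bystander
- w100: 100 g check weight, 22 mm across, 41 mm high with its knob, in its well; a bystander
- w50: 50 g check weight, 18 mm across, 32 mm high with its knob, in its well; a bystander
- block_cover: wooden lift-off cover of the weight block, lying open side down, 76 x 206 x 45 mm; origin under its centre; loose; a bystander
- plug_carton: small white spark-plug carton standing upright, 27 x 27 x 85 mm; origin under its centre; loose; a bystander
- clutch_drum: dark steel chainsaw clutch drum with a small toothed sprocket on top, 68 mm across, 30 mm high; origin under its centre; loose; a bystander
- saw_wrench: T-shaped steel combination wrench lying flat, about 150 x 105 x 19 mm; loose; a bystander
- oil_bottle: grey plastic oil bottle, 48 mm across, 125 mm high, standing; loose; a bystander
- file_pack: flat white carton of files lying down, 30 x 235 x 14 mm; loose; a bystander
- pen_cup: black cup of pens, 72 mm across, 145 mm high with its pens; loose; a bystander
Not all that is in view belongs to the job. Leave any black, orange or pink look-alike of the w500 alone.

How it is judged:
On the way, in this order (a step that is already met when the one before it is completed fails the run):
1. the zero key is pressed in by more than 2 mm while the platter is empty and untouched (value of joint zero_key above 0.002 m and value of joint platter below 0.0004 m), for 0.05 s.
2. the 500 g weight alone stands upright on the platter, within 8 mm of its centre, released and at rest, the platter lowered 1.8 to 2.8 mm and the key out, for 1.5 s (horizontal distance between w500 and platter_centre below 0.008 m and angle between w500's own z axis and vertical below 0.06 rad and z of w500 in the frame of platter_centre below 0.003 m and contact force between w500 and scale above 3.5 N and value of joint platter between 0.0018 and 0.0028 m and value of joint zero_key below 0.001 m and contact force between the fingers and w500 below 0.05 N and linear speed of w500 below 0.01 m/s), for 1.5 s.
At the end, for the whole second after the job is handed in: The 500 g weight is back upright (0.06 rad) on the floor of its own well (axis within 4 mm, underside within 2.5 mm of the floor), released and at rest; the platter is empty and up, the zero key out, and the other weights in their wells within 6 mm of where they were (horizontal distance between w500 and weight_block_hole0 below 0.004 m and z of w500 in the frame of weight_block below 0.0165 m and angle between w500's own z axis and vertical below 0.06 rad and value of joint platter below 0.0004 m and value of joint zero_key below 0.001 m and contact force between the fingers and w500 below 0.05 N and linear speed of w500 below 0.01 m/s and distance of each of w200, w100, w50 from where it was at the start of the episode below 0.006 m); the robot touches nothing.
It fails at once if the platter is driven down by more than 7 mm, nearly to its overload stop (weight dropped or pushed down hard) (value of joint platter above 0.007 m).
It fails at once if the 500 g weight is tipped by more than 0.6 rad (angle between w500's own z axis and vertical above 0.6 rad).
It fails at once if another weight is moved by more than 10 mm (distance of any of w200, w100, w50 from where it was at the start of the episode above 0.01 m).
It fails at once if one of the other things on the counter is moved by more than 20 mm (distance of any of block_cover, plug_carton, clutch_drum, saw_wrench, oil_bottle, file_pack, pen_cup from where it was at the start of the episode above 0.02 m).
It also fails if it takes over 72 s, if anything falls off the work surface, if the arm or the gripper's body presses on something with over 40 N, if the wrist force passes 120 N, or if a joint passes its speed limit or range.

## Robot

A 6-joint arm with a two-finger parallel gripper is mounted at the origin on the work surface. World frame = base frame: x ahead of the robot, y to its left, z up, the work surface at z = 0. Lengths are in m, angles in rad, forces in N, time in s.
With the tool pointing down it reaches from about 0.375 to 0.9 m from the base axis. Payload 3.1 kg.
Tool frame: the origin (TCP) lies midway between the tips of the shut fingers; the grasp point (between the pads) lies 19 mm behind it (manip.pinch_z is the distance from the TCP to the grasp point, in m); z points along the fingers, y is the line along which they close (so a half turn about z gives the same grasp; the last joint's range is limited). The gripper opens to 85 mm and grips with 20 to 120 N. Pads are 22 mm wide; open, the fingers measure 114 mm over their backs; the gripper's body (76 mm by 85 mm) begins 54 mm behind the grasp point. The pads swing forward as they close: fully open they stand 13 mm farther back than shut.
Start: joints at [-1.347, 0.527, 1.433, -0, 1.181, -0.178], TCP at [0.245, -0.575, 0.231] pointing down, gripper open.
Joint ranges: [-3.08, 3.08], [-0.75, 2.2], [0.22, 2.44], [-1.43, 4.57], [0, 2.65], [-2.85, 2.85]. Speed limits (rad/s): [2.79, 2.79, 3.14, 3.14, 3.14, 3.14].

## Interface

Orientations are given as a unit quaternion [x, y, z, w].
In Python, from station import manip, viewer, ticket gives the robot as it stands.
- The arm moves only by the shell command python3 -m creep 'ROWS' [FORCE]. ROWS is JSON, a list of rows, each an object with "slide": the shift along the tool's x, y, z in cm, a list of three; "angular": the turn, a rotation vector about the tool's x, y, z in rad, a list of three; "claw": the opening, from -1 (shut) to 1 (fully open). A call has 1 to 10 rows; each row shifts and turns the commanded pose from where the row before left it, along the tool's axes as they then stand; what a row does not reach is not made up. A row lasts 1/12 s, in which the tool goes at most 41.7 mm and 7.16 degrees, less where a joint would pass 70% of its speed; a pose out of reach is approached as far as the arm can. A call with a gripper value outside its range is refused whole. The fingers move at their own pace and stop on an object; FORCE is the grip in N (left out, the last holds). Time passes only in rows, so rows that do not move let the fingers close. It gives the time, the measured TCP pose, the force, the opening and the grip force at its end, in the units of the state.
- manip.sense(): the state, without advancing time (a new reading comes with each control period).
- viewer.snapshot(name): name is "scene" or "top" or "wrist"; returns the picture (384x512x3 uint8, blue, green, red); there is no depth.
- viewer.calibration(name): a dict with "fov_y" (degrees; the focal length in pixels is half the picture's height over the tangent of half this angle, whatever the lens; pixels are square), "cx", "cy" (the principal point, pixels), "k1" (the pictures are not rectified: a ray, as slopes to the right and down, at radius r is drawn at 1 + k1 r^2 times it, then the intrinsics apply), "T" (4x4, takes a point from camera to world coordinates); the wrist camera has in their place "tool_from_camera" (4x4, takes a point from camera to tool coordinates, whose origin is the TCP and whose axes are the flange's). Camera axes: x right, y up, looking along -z (the intrinsics and any distortion apply to the point x, -y, -z); pixel columns grow to the right and rows downward; lengths in m; the calibration is good to about 2 mm. A picture is of the moment at which its call begins: read the wrist's pose just before it. calibration takes no time and is no camera call.
- ticket.sign_off(): hands the job in; it is judged then, once.
The state is a dict: "t": time; "q": joint angles; "qd": joint speeds; "tau": joint torques, N m; "tcp_pos": TCP position; "tool_rot": TCP orientation; "force": force on the tool from outside, world axes, zero at the start; "ft_torque": the same for the moment, N m; "finger_gap": opening from 0.0 (shut) to 1.0 (fully open); "gripper_force": force on a finger pad.
Only numpy, scipy, OpenCV 4.12 (cv2) and the standard library are available. Lean on these libraries where they do the work, as an engineer would, in place of code of your own. Each camera call takes 0.05 s, during which the arm holds its last target. There are 200 camera calls.

## Working session

There is one attempt and no reset: what is moved stays moved. The work goes in short steps, Python scripts to look and compute and a shell command to move; the robot and the scene stay as the last step left them, time stands still between calls to the robot, and variables do not carry over. Pictures are saved under pics/ and viewed, at most 10 in all, crops included, and the job is handed in when it is done.

```bash
ls; mkdir -p pics
cat > h.py <<'E'
import numpy as np, cv2
from station import manip, viewer
from scipy.spatial.transform import Rotation as R
def camT(name):
    c=viewer.calibration(name)
    if name!='wrist': return c,np.array(c['T'])
    s=manip.sense(); T=np.eye(4); T[:3,:3]=R.from_quat(s['tool_rot']).as_matrix(); T[:3,3]=s['tcp_pos']
    return c,T@np.array(c['tool_from_camera'])
def ray(name,uv,cT=None):
    c,T=cT or camT(name); f=192/np.tan(np.radians(c['fov_y']/2))
    d=np.array([(uv[0]-c['cx'])/f,(uv[1]-c['cy'])/f]); p=d.copy()
    for _ in range(30): p=d/(1+c['k1']*(p@p))
    v=T[:3,:3]@np.array([p[0],-p[1],-1]); return T[:3,3],v/np.linalg.norm(v)
def proj(P,cT):
    c,T=cT; f=192/np.tan(np.radians(c['fov_y']/2)); q=np.linalg.inv(T)@np.append(P,1)
    p=np.array([q[0],-q[1]])/-q[2]; return p*(1+c['k1']*(p@p))*f+[c['cx'],c['cy']]
def atz(r,z): o,v=r; return o+v*(z-o[2])/v[2]
def tri(rs):
    A=[np.eye(3)-np.outer(v,v) for o,v in rs]; p=np.linalg.solve(sum(A),sum(a@o for a,(o,v) in zip(A,rs)))
    return p,[np.linalg.norm(a@(p-o)) for a,(o,v) in zip(A,rs)]
E
python3 - <<'E'
from h import *
ims=[viewer.snapshot(n) for n in('scene','top','wrist')]
for n,i in zip('stw',ims): cv2.imwrite(f'pics/{n}0.png',i)
cv2.imwrite('pics/top_big.png',cv2.resize(ims[1],(800,600),interpolation=3)); cv2.imwrite('pics/scene_big.png',cv2.resize(ims[0],(800,600),interpolation=3))
for n in('scene','top','wrist'): print(viewer.calibration(n))
s=manip.sense();print(s,manip.pinch_z)
E
```

```text
pics
{'fov_y': 53.33490224013108, 'cx': 251.31280776355086, 'cy': 189.4227817974654, 'k1': 0.014149154401302742, 'T': array([[ 0.64508369, -0.4694871 ,  0.60286722,  1.28034045],
       [ 0.76407243,  0.38831174, -0.51517698, -0.5964284 ],
       [ 0.00776852,  0.79296649,  0.60921572,  0.76969553],
       [ 0.        ,  0.        ,  0.        ,  1.        ]])}
{'fov_y': 48.1831147830518, 'cx': 253.63583624213896, 'cy': 196.65733882489388, 'k1': -0.06802168198346677, 'T': array([[ 2.53547126e-02,  9.83314864e-01, -1.80136106e-01,
         3.52803230e-01],
       [-9.99666408e-01,  2.58263246e-02,  2.72873923e-04,
        -3.28049173e-03],
       [ 4.92057452e-03,  1.80069095e-01,  9.83641657e-01,
         1.37196297e+00],
       [ 0.00000000e+00,  0.00000000e+00,  0.00000000e+00,
         1.00000000e+00]])}
{'fov_y': 59.84235002676275, 'cx': 254.90489861828374, 'cy': 198.97578686489803, 'k1': -0.021604573805073742, 'tool_from_camera': array([[ 2.55446941e-04,  9.62493274e-01,  2.71305423e-01,
         6.85469436e-02],
       [ 9.99999921e-01, -1.63331718e-04, -3.62105701e-04,
       
[... 178 characters left out ...]
0000e+00]])}
{'t': 0.15, 'q': array([-1.34650068e+00,  5.28269493e-01,  1.43361913e+00,  1.83569034e-05,
        1.18141810e+00, -1.78490738e-01]), 'qd': array([-0.00110676, -0.00252291, -0.00349615,  0.00112983,  0.00064816,
       -0.0007415 ]), 'tau': array([ 1.27549309e-03, -4.42743444e+01, -1.78276223e+01, -1.87108280e-04,
        5.61251363e-03,  1.28057948e-06]), 'tcp_pos': array([ 0.24490048, -0.5744137 ,  0.23054452]), 'tool_rot': array([ 9.79789181e-01,  2.00031065e-01, -1.11402446e-05, -8.57002061e-04]), 'force': array([ 0.83455406,  0.80442861, -0.3508357 ]), 'ft_torque': array([-0.02912119,  0.01846652, -0.01656957]), 'gripper_force': 0.0, 'finger_gap': 1.001736878640511} 0.0187
```

View pics/top_big.png

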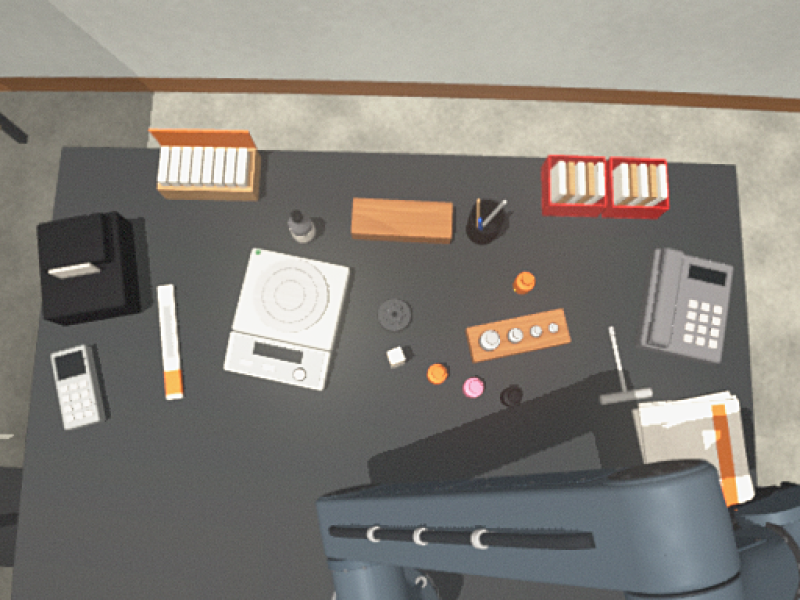

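View pics/scene_big.png

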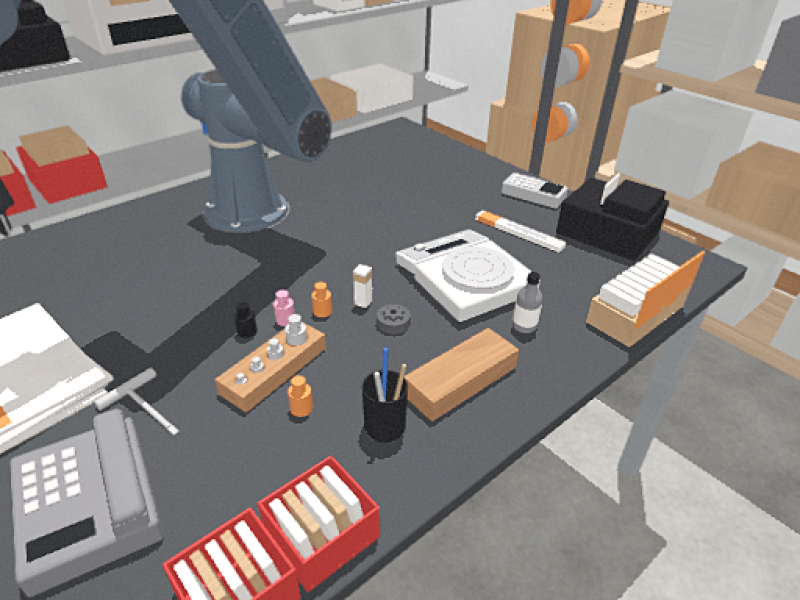

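The top picture (800 px view) shows the silver w500 at (489,340) in the block's +y end, the platter centre at about (292,294) and the zero key at (299,374). In the scene view the w500 is at (295,328), the platter at (478,270) and the key at (420,247).
Possible mix-ups, in top-view pixels: orange (437,373), orange (525,282), pink (473,387), black (511,396) and the smaller silver w200 (515,335). I choose the silver one in the block's biggest well. A close crop from the wrist camera will check this.

Run:
```python
from h import *
k=1.5625
T=camT('top');S=camT('scene')
for n,a,b,z in [('w500knob',(489,338),(295,320),.082),('platter',(292,294),(478,270),.062),('key',(299,374),(420,247),.05),('w50',(553,328),(240,378),.046)]:
    ra=ray('top',np.array(a)/k,T); rb=ray('scene',np.array(b)/k,S)
    print(n,tri([ra,rb]),atz(ra,z),atz(rb,z))
for n,a,z in [('cover',(402,220),.045),('drum',(394,315),.03),('carton',(397,352),.085),('oran1',(437,370),.06),('pink',(473,383),.06),('bottle',(296,215),.12),('scale corners',(258,250),.05),('',(350,265),.05),('',(225,370),.03),('',(325,388),.03),('blk',(467,325),.036),('',(565,309),.036),('',(571,343),.036),('',(473,360),.036)]:
    print(n,atz(ray('top',np.array(a)/k,T),z).round(3))
s=manip.sense();print(R.from_quat(s['tool_rot']).as_matrix().round(3))
```

```text
w500knob (array([ 0.53339988, -0.1882244 ,  0.07268802]), [np.float64(0.0020076298304757736), np.float64(0.0020076298304757332)]) [ 0.53311236 -0.18517571  0.082     ] [ 0.54225983 -0.19531961  0.082     ]
platter (array([0.6158823 , 0.20624182, 0.05192347]), [np.float64(0.000401058437286604), np.float64(0.0004010584372864597)]) [0.61414373 0.20495169 0.062     ] [0.62505056 0.19457409 0.062     ]
key (array([0.45725473, 0.18634332, 0.03810603]), [np.float64(7.385506949391e-05), np.float64(7.385506949404026e-05)]) [0.4562783  0.18459357 0.05      ] [0.47066709 0.17368637 0.05      ]
w50 (array([ 0.56292335, -0.32299233,  0.03444924]), [np.float64(0.0011159032552082186), np.float64(0.0011159032552082908)]) [ 0.56160394 -0.31923007  0.046     ] [ 0.57353516 -0.32819234  0.046     ]
cover [ 0.779 -0.011  0.045]
drum [0.583 0.001 0.03 ]
carton [ 0.501 -0.007  0.085]
oran1 [ 0.47  -0.086  0.06 ]
pink [ 0.447 -0.157  0.06 ]
bottle [0.76  0.197 0.12 ]
scale corners [0.706 0.281 0.05 ]
 [0.68  0.092 0.05 ]
 [0.462 0.337 0.03 ]
 [0.431 0.134 0.03 ]
blk [ 0.565 -0.147  0.036]
 [ 0.603 -0.347  0.036]
 [ 0.533 -0.358  0.036]
 [ 0.494 -0.16   0.036]
[[ 0.92   0.392 -0.   ]
 [ 0.392 -0.92   0.002]
 [ 0.    -0.002 -1.   ]]
```

```bash
python3 -m creep '[{"slide":[3.4,-2,-0.2],"angular":[0,0,0],"claw":1},{"slide":[3.4,-2,-0.2],"angular":[0,0,0],"claw":1},{"slide":[3.4,-2,-0.2],"angular":[0,0,0],"claw":1},{"slide":[3.4,-2,-0.2],"angular":[0,0,0],"claw":1},{"slide":[3.4,-2,-0.2],"angular":[0,0,0],"claw":1},{"slide":[3.4,-2,-0.2],"angular":[0,0,0],"claw":1},{"slide":[3.4,-2,-0.2],"angular":[0,0,0],"claw":1},{"slide":[3.4,-2,-0.2],"angular":[0,0,0],"claw":1},{"slide":[3.4,-2,0],"angular":[0,0,0],"claw":1},{"slide":[3.4,-2,0],"angular":[0,0,0],"claw":1}]' && python3 -m creep '[{"slide":[2.5,-1.4,0],"angular":[0,0,0],"claw":1},{"slide":[2.5,-1.4,0],"angular":[0,0,0],"claw":1},{"slide":[2.5,-1.4,0],"angular":[0,0,0],"claw":1},{"slide":[0,0,0],"angular":[0,0,-0.12],"claw":1},{"slide":[0,0,0],"angular":[0,0,-0.12],"claw":1},{"slide":[0,0,0],"angular":[0,0,-0.12],"claw":1},{"slide":[0,0,0],"angular":[0,0,-0.12],"claw":1},{"slide":[0,0,0],"angular":[0,0,-0.12],"claw":1},{"slide":[0,0,0],"angular":[0,0,-0.12],"claw":1},{"slide":[0,0,0],"angular":[0,0,-0.12],"claw":1}]' && python3 -m creep '[{"slide":[0,0,0],"angular":[0,0,-0.12],"claw":1},{"slide":[0,0,0],"angular":[0,0,-0.12],"claw":1},{"slide":[0,0,0],"angular":[0,0,-0.12],"claw":1},{"slide":[0,0,0],"angular":[0,0,-0.12],"claw":1},{"slide":[0,0,0],"angular":[0,0,-0.04],"claw":1},{"slide":[0,0,0],"angular":[0,0,0],"claw":1},{"slide":[0,0,0],"angular":[0,0,0],"claw":1},{"slide":[0,0,0],"angular":[0,0,0],"claw":1}]'
cat >> h.py <<'E'
def shot(name,crop=None,k=1.5625):
    c,T=camT('wrist'); im=viewer.snapshot('wrist'); cv2.imwrite(f'pics/{name}_raw.png',im); np.save(f'pics/{name}.npy',T)
    cv2.imwrite(f'pics/{name}.png',cv2.resize(im,None,fx=k,fy=k,interpolation=cv2.INTER_CUBIC)); s=manip.sense()
    m=R.from_quat(s['tool_rot']).as_matrix(); print(s['t'],s['tcp_pos'].round(4),'yaw',np.arctan2(m[1,0],m[0,0]).round(4),'z',m[:,2].round(4))
def wray(name,uv,k=1.5625): # uv in enlarged picture
    return ray('wrist',(np.array(uv)+.5)/k-.5,(viewer.calibration('wrist'),np.load(f'pics/{name}.npy')))
E
python3 -c "
from h import *
shot('w1')"
```

```text
t: 0.98
tcp_pos: [0.4802, -0.2559, 0.2473]
tool_rot: [0.98, 0.2, -0.0, -0.0]
force: [0.9, -1.8, -0.5]
finger_gap: 1.0
gripper_force: 0.0
t: 1.82
tcp_pos: [0.5317, -0.1894, 0.247]
tool_rot: [0.811, 0.585, -0.0, -0.0]
force: [0.3, -0.2, -0.1]
finger_gap: 1.0
gripper_force: 0.0
t: 2.48
tcp_pos: [0.5318, -0.1896, 0.2472]
tool_rot: [0.636, 0.771, -0.0, -0.0]
force: [-0.9, -0.2, -0.2]
finger_gap: 1.0
gripper_force: 0.0
2.5333 [ 0.5319 -0.1896  0.2472] yaw 1.762 z [-2.e-04  1.e-04 -1.e+00]
```

View pics/w1.png

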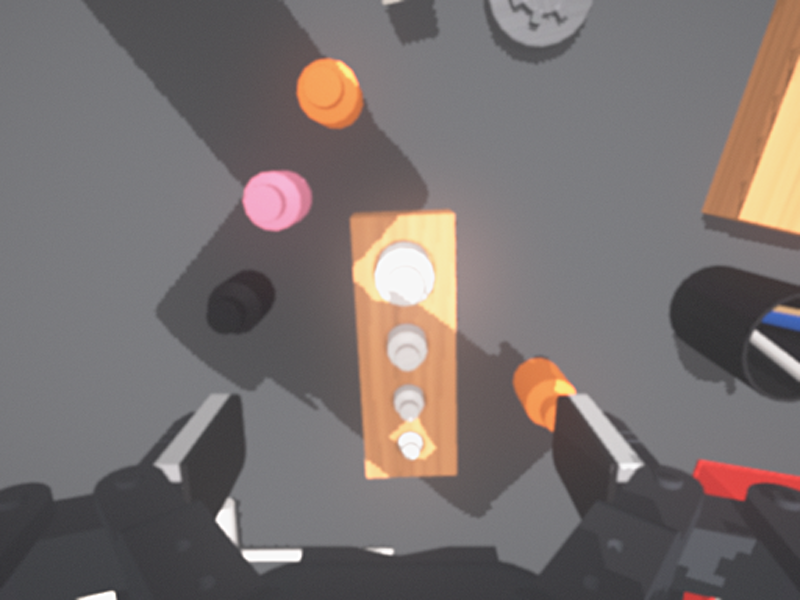

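The wrist view shows the silver w500 at (405,272) in the block's widest well, its knob top near (406,283). The coloured look-alikes stand apart at orange (330,93), pink (277,200), black (240,300) and orange (545,390). The choice holds. Next I take a second view of it, then go to the scale.

```bash
python3 -m creep '[{"slide":[2.5,0,0],"angular":[0,0,0],"claw":1},{"slide":[2.5,0,0],"angular":[0,0,0],"claw":1},{"slide":[0,0,0],"angular":[0,0,0],"claw":1},{"slide":[0,0,0],"angular":[0,0,0],"claw":1},{"slide":[0,0,0],"angular":[0,0,0],"claw":1},{"slide":[0,0,0],"angular":[0,0,0],"claw":1}]' >/dev/null; python3 -c "
from h import *
shot('w2')"
python3 -m creep '[{"slide":[3.8,0.83,0],"angular":[0,0,0],"claw":1},{"slide":[3.8,0.83,0],"angular":[0,0,0],"claw":1},{"slide":[3.8,0.83,0],"angular":[0,0,0],"claw":1},{"slide":[3.8,0.83,0],"angular":[0,0,0],"claw":1},{"slide":[3.8,0.83,0],"angular":[0,0,0],"claw":1},{"slide":[3.8,0.83,0],"angular":[0,0,0],"claw":1},{"slide":[3.8,0.83,0],"angular":[0,0,0],"claw":1},{"slide":[3.8,0.83,0],"angular":[0,0,0],"claw":1},{"slide":[0,0,0],"angular":[0,0,0.11],"claw":-1},{"slide":[0,0,0],"angular":[0,0,0.11],"claw":-1}]' >/dev/null;python3 -m creep '[{"slide":[0,0,0],"angular":[0,0,0.11],"claw":-1},{"slide":[0,0,0],"angular":[0,0,0],"claw":-1},{"slide":[0,0,0],"angular":[0,0,0],"claw":-1},{"slide":[0,0,0],"angular":[0,0,0],"claw":-1},{"slide":[0,0,0],"angular":[0,0,0],"claw":-1}]'; python3 -c "
from h import *
shot('w3')"
python3 -m creep '[{"slide":[-3,0,0],"angular":[0,0,0],"claw":-1},{"slide":[-3,0,0],"angular":[0,0,0],"claw":-1},{"slide":[0,0,0],"angular":[0,0,0],"claw":-1},{"slide":[0,0,0],"angular":[0,0,0],"claw":-1},{"slide":[0,0,0],"angular":[0,0,0],"claw":-1},{"slide":[0,0,0],"angular":[0,0,0],"claw":-1}]' >/dev/null
python3 - <<'E'
from h import *
shot('w4')
a,b=cv2.imread('pics/w3.png'),cv2.imread('pics/w4.png')
cv2.imwrite('pics/m34.png',np.vstack([cv2.resize(a,(520,390))[:290],cv2.resize(b,(520,390))[:310]]))
E
```

```text
3.0833 [ 0.5229 -0.1415  0.2474] yaw 1.7619 z [ 7.e-04 -6.e-04 -1.e+00]
t: 4.33
tcp_pos: [0.5298, 0.17, 0.2473]
tool_rot: [0.754, 0.657, 0.0, 0.0]
force: [-0.0, 0.0, -0.7]
finger_gap: 0.01
gripper_force: 0.0
4.3833 [0.5298 0.1701 0.2473] yaw 1.4332 z [ 1.e-04 -0.e+00 -1.e+00]
4.9333 [0.5215 0.1118 0.2474] yaw 1.4338 z [ 3.e-04  3.e-04 -1.e+00]
```

View pics/w3.png

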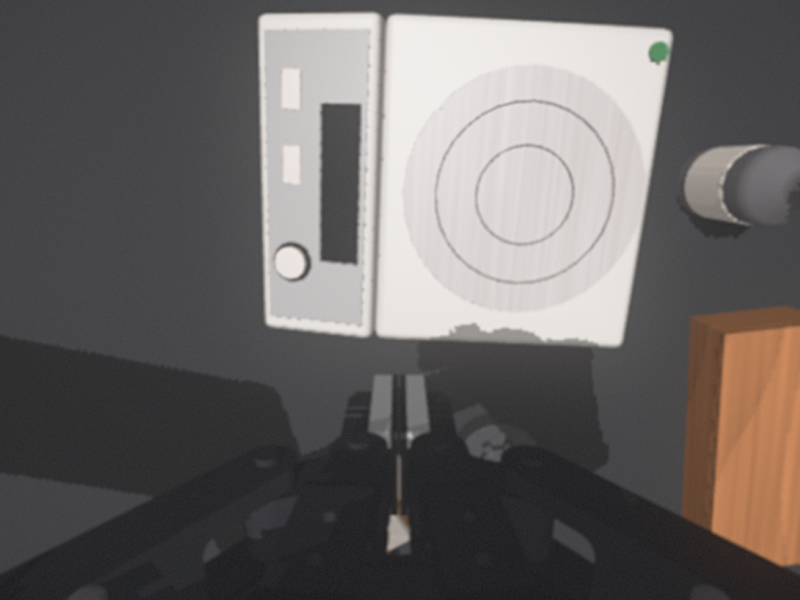

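w3 shows the zero key top at (291,261), the platter's inner ring centred at (525,194), and the scale nearly square to the picture. Now I read close crops from the four views together.

Run:
```python
from h import *
cal=viewer.calibration('wrist')
L=lambda n:(cal,np.load(f'pics/{n}.npy'))
k0=atz(wray('w3',(291,261)),.045); p0=atz(wray('w3',(525,194)),.062); b0=atz(wray('w1',(406,283)),.082)
print(k0,p0,b0)
rows=[]
t=[]
for n,P,z,h in [('w1',b0,6,22),('w3',k0,6,22),('w3',p0,2,66),('w2',b0,6,22),('w4',k0,6,22),('w4',p0,2,66)]:
    c=np.round(proj(P,L(n))).astype(int); im=cv2.imread(f'pics/{n}_raw.png'); x,y=c-h; 
    s=im[y:y+2*h,x:x+2*h]; print(n,x,y,s.shape); t.append(cv2.resize(s,(264,264),interpolation=cv2.INTER_CUBIC))
cv2.imwrite('pics/tiles.png',np.vstack([np.hstack(t[:3]),np.hstack(t[3:])]))
```

```text
[0.45918873 0.1860156  0.045     ] [0.61402633 0.20997773 0.062     ] [ 0.53617857 -0.1892714   0.082     ]
w1 238 159 (44, 44, 3)
w3 164 145 (44, 44, 3)
w3 270 58 (132, 132, 3)
w2 237 207 (44, 44, 3)
w4 161 87 (44, 44, 3)
w4 274 -7 (0, 132, 3)Traceback (most recent call last):
  File "<stdin>", line 10, in <module>
cv2.error: OpenCV(4.12.0) /io/opencv/modules/imgproc/src/resize.cpp:4208: error: (-215:Assertion failed) !ssize.empty() in function 'resize'
```

Run:
```python
from h import *
t=[]
for n,x,y,h in [('w1',238,159,22),('w3',164,145,22),('w3',270,58,66),('w2',237,207,22),('w4',161,87,22),('w4',274,0,66)]:
    im=cv2.imread(f'pics/{n}_raw.png'); t.append(cv2.resize(im[y:y+2*h,x:x+2*h],(264,264),interpolation=cv2.INTER_CUBIC))
    if n=='w1' or n=='w2': t[-1]=np.clip((t[-1].astype(float)-100)*1.6,0,255).astype(np.uint8)
cv2.imwrite('pics/tiles.png',np.vstack([np.hstack(t[:3]),np.hstack(t[3:])]))
```

```text
(no output)
```

View pics/tiles.png

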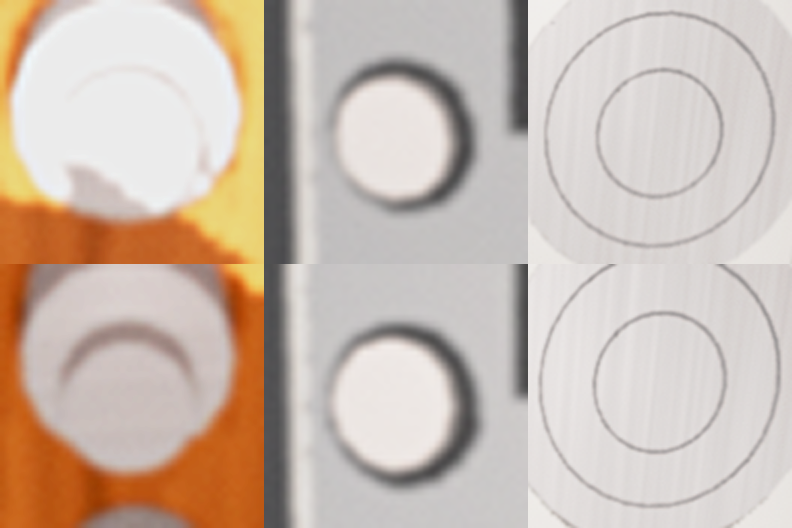

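Knob top at tile-local (133,142) in w1 and (129,134) in w2. Key top at (130,139) in w3 and (130,140) in w4. Inner ring at (131.5,133) in w3 and (132,118) in w4.

Run:
```python
from h import *
cal=viewer.calibration('wrist')
L=lambda n:(cal,np.load(f'pics/{n}.npy'))
g=lambda n,x,y,u,v,k:ray('wrist',(x+(u+.5)/k-.5,y+(v+.5)/k-.5),L(n))
for nm,r,z in [('knob',[g('w1',238,159,133,142,6),g('w2',237,207,129,134,6)],.082),('key',[g('w3',164,145,130,139,6),g('w4',161,87,130,140,6)],.045),('plat',[g('w3',270,58,131.5,133,2),g('w4',274,0,132,118,2)],.062)]:
    print(nm,tri(r),[atz(q,z).round(4) for q in r])
# scale yaw & block yaw from w3 / w1 corners
a=[atz(wray('w3',p),.048)for p in [(388,15),(376,335),(671,30),(622,346)]]; print([x.round(3) for x in a])
print('scale y yaw',np.arctan2(-(a[0]-a[1])[0],(a[0]-a[1])[1]))
b=[atz(wray('w1',p),.036)for p in [(352,213),(366,479),(456,211),(457,475)]]
for i in(0,2): d=b[i]-b[i+1]; print('block yaw',np.arctan2(-d[0],d[1]),np.linalg.norm(d),b[i],b[i+1])
```

```text
knob (array([ 0.53661064, -0.19261755,  0.0727862 ]), [np.float64(0.000442010841156378), np.float64(0.0004420108411564165)]) [array([ 0.5365, -0.1905,  0.082 ]), array([ 0.5354, -0.1892,  0.082 ])]
key (array([0.45790985, 0.18503348, 0.04388914]), [np.float64(4.59469550982776e-06), np.float64(4.594695509718835e-06)]) [array([0.4582, 0.1852, 0.045 ]), array([0.4581, 0.185 , 0.045 ])]
plat (array([0.61364084, 0.20979634, 0.06243771]), [np.float64(3.8756435974817255e-05), np.float64(3.875643597472192e-05)]) [array([0.6137, 0.2098, 0.062 ]), array([0.6138, 0.2098, 0.062 ])]
[array([0.545, 0.324, 0.048]), array([0.508, 0.128, 0.048]), array([0.711, 0.293, 0.048]), array([0.677, 0.096, 0.048])]
scale y yaw -0.18401957109297645
block yaw 0.22003355548728606 0.20429700713164614 [ 0.49393357 -0.15901092  0.036     ] [ 0.53852392 -0.35838236  0.036     ]
block yaw 0.22532953878401585 0.20213339420094972 [ 0.56214923 -0.14445214  0.036     ] [ 0.60731141 -0.34147571  0.036     ]
```

Heights agree with the text: platter 62.4 mm, key 44 mm. Yaws are scale −0.184 and block +0.222. Now I approach the key with the fingers shut and the tool tilted to the keypad normal.

```bash
python3 -m creep '[{"slide":[1.6,-2.35,2.6],"angular":[0,0,0],"claw":-1},{"slide":[1.6,-2.35,2.6],"angular":[0,0,0],"claw":-1},{"slide":[1.6,-2.35,2.6],"angular":[0,0,0],"claw":-1},{"slide":[1.6,-2.35,2.6],"angular":[0,0,0],"claw":-1},{"slide":[0,0,0],"angular":[0,0,0.047],"claw":-1},{"slide":[0,0,0],"angular":[-0.105,0,0],"claw":-1},{"slide":[0,0,0],"angular":[-0.105,0,0],"claw":-1},{"slide":[0,0,0],"angular":[0,0,0],"claw":-1},{"slide":[0,0,0],"angular":[0,0,0],"claw":-1},{"slide":[0,0,0],"angular":[0,0,0],"claw":-1}]'
cat >> h.py <<'E'
def delta(P):
    s=manip.sense(); m=R.from_quat(s['tool_rot']).as_matrix()
    print('tcp',s['tcp_pos'].round(4),'z',m[:,2].round(3),'yaw',np.arctan2(m[1,0],m[0,0]).round(4),'slide cm',(m.T@(np.array(P)-s['tcp_pos'])*100).round(2),'F',s['force'].round(2),'gap',round(s['finger_gap'],3),'t',round(s['t'],2))
E
python3 -c "
from h import *
delta([.458,.1851,.044])"
```

```text
t: 5.77
tcp_pos: [0.4385, 0.1881, 0.1438]
tool_rot: [0.765, 0.636, 0.067, 0.081]
force: [1.1, -0.6, -0.1]
finger_gap: 0.003
gripper_force: 0.0
tcp [0.4385 0.1881 0.1438] z [ 0.206 -0.037 -0.978] yaw 1.3866 slide cm [ 0.05 -0.16 10.17] F [ 1.06 -0.65 -0.1 ] gap 0.003 t 5.77
```

```bash
python3 -m creep '[{"slide":[0.05,-0.16,3],"angular":[0,0,0],"claw":-1},{"slide":[0,0,3],"angular":[0,0,0],"claw":-1},{"slide":[0,0,2.5],"angular":[0,0,0],"claw":-1},{"slide":[0,0,0.8],"angular":[0,0,0],"claw":-1},{"slide":[0,0,0.3],"angular":[0,0,0],"claw":-1},{"slide":[0,0,0],"angular":[0,0,0],"claw":-1},{"slide":[0,0,0],"angular":[0,0,0],"claw":-1},{"slide":[0,0,0],"angular":[0,0,0],"claw":-1}]'
python3 - <<'E'
from h import *
delta([.458,.1851,.044])
shot('k',k=1.5625)
E
python3 -m creep '[{"slide":[0,0,0.2],"angular":[0,0,0],"claw":-1},{"slide":[0,0,0.1],"angular":[0,0,0],"claw":-1},{"slide":[0,0,0],"angular":[0,0,0],"claw":-1},{"slide":[0,0,0],"angular":[0,0,0],"claw":-1}]'
```

```text
t: 6.43
tcp_pos: [0.456, 0.1847, 0.0503]
tool_rot: [0.765, 0.635, 0.068, 0.081]
force: [-0.3, 0.1, -0.5]
finger_gap: 0.003
gripper_force: 0.0
tcp [0.456  0.1847 0.0503] z [ 0.207 -0.038 -0.978] yaw 1.3857 slide cm [0.08 0.05 0.66] F [-0.32  0.12 -0.48] gap 0.003 t 6.43
6.4833 [0.4559 0.1847 0.0504] yaw 1.3859 z [ 0.2071 -0.0379 -0.9776]
t: 6.82
tcp_pos: [0.4558, 0.1845, 0.0463]
tool_rot: [0.765, 0.635, 0.067, 0.081]
force: [0.1, 0.8, -0.2]
finger_gap: -0.0
gripper_force: 0.0
```

View pics/k.png

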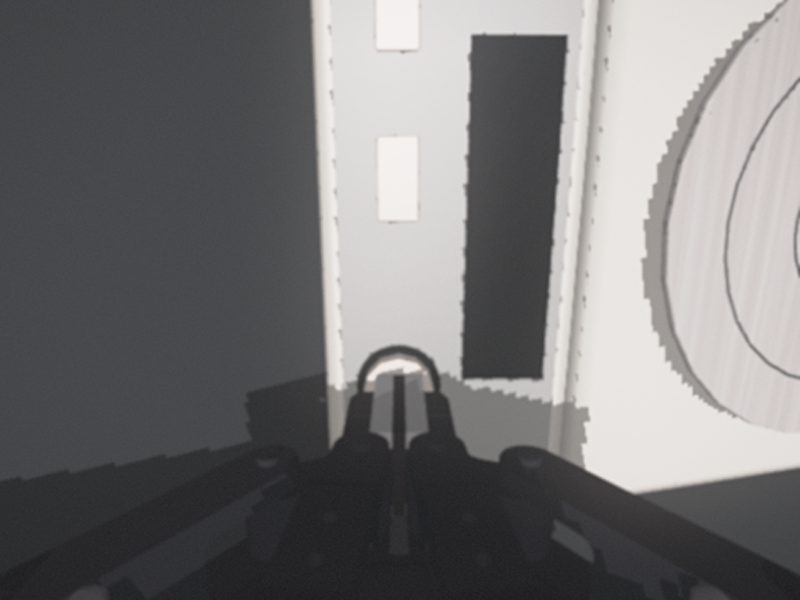

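The shut fingertips sit centred over the round key at (398,370). Now I press in small steps.

```bash
python3 -m creep '[{"slide":[0.1,0.1,0.2],"angular":[0,0,0],"claw":-1},{"slide":[0,0,0.1],"angular":[0,0,0],"claw":-1},{"slide":[0,0,0.1],"angular":[0,0,0],"claw":-1},{"slide":[0,0,0],"angular":[0,0,0],"claw":-1},{"slide":[0,0,0],"angular":[0,0,0],"claw":-1}]'; python3 -m creep '[{"slide":[0,0,0.05],"angular":[0,0,0],"claw":-1},{"slide":[0,0,0.05],"angular":[0,0,0],"claw":-1},{"slide":[0,0,0],"angular":[0,0,0],"claw":-1},{"slide":[0,0,0],"angular":[0,0,0],"claw":-1}]'; python3 -c "
from h import *
delta([.458,.1851,.044])"
```

```text
t: 7.23
tcp_pos: [0.4581, 0.1852, 0.0425]
tool_rot: [0.765, 0.635, 0.067, 0.081]
force: [-0.5, 1.7, 2.8]
finger_gap: -0.0
gripper_force: 1.3
t: 7.57
tcp_pos: [0.4582, 0.1852, 0.0416]
tool_rot: [0.765, 0.635, 0.067, 0.081]
force: [-0.7, 1.1, 4.2]
finger_gap: 0.001
gripper_force: 1.8
tcp [0.4582 0.1852 0.0416] z [ 0.206 -0.038 -0.978] yaw 1.3858 slide cm [-0.01  0.03 -0.24] F [-0.68  1.11  4.17] gap 0.001 t 7.57
```

```bash
python3 -m creep '[{"slide":[0,0,0.05],"angular":[0,0,0],"claw":-1},{"slide":[0,0,0.05],"angular":[0,0,0],"claw":-1},{"slide":[0,0,0.05],"angular":[0,0,0],"claw":-1},{"slide":[0,0,0],"angular":[0,0,0],"claw":-1},{"slide":[0,0,0],"angular":[0,0,0],"claw":-1},{"slide":[0,0,0],"angular":[0,0,0],"claw":-1}]'; python3 -c "
from h import *
delta([.458,.1851,.044])"
```

```text
t: 8.07
tcp_pos: [0.4584, 0.1851, 0.041]
tool_rot: [0.765, 0.635, 0.068, 0.081]
force: [-2.1, 0.8, 12.3]
finger_gap: -0.003
gripper_force: 6.6
tcp [0.4584 0.1851 0.041 ] z [ 0.206 -0.038 -0.978] yaw 1.3861 slide cm [-0.01  0.02 -0.3 ] F [-2.13  0.82 12.34] gap -0.003 t 8.07
```

The force jumped to 12 N at the hard stop after about 3 mm, so the key was fully in. Next I retreat, untilt, turn to the block's yaw and go over the w500.

```bash
python3 -m creep '[{"slide":[0,0,-0.5],"angular":[0,0,0],"claw":-1},{"slide":[0,0,-2.5],"angular":[0,0,0],"claw":-1},{"slide":[0,0,-3.5],"angular":[0,0,0],"claw":-1},{"slide":[0,0,-3.5],"angular":[0,0,0],"claw":-1},{"slide":[0,0,-3],"angular":[0,0,0],"claw":-1},{"slide":[0,0,-3],"angular":[0.105,0,0],"claw":-0.1},{"slide":[0,0,0],"angular":[0.105,0,0],"claw":-0.1},{"slide":[0,0,0],"angular":[0,0,-0.12],"claw":-0.1},{"slide":[0,0,0],"angular":[0,0,-0.12],"claw":-0.1},{"slide":[0,0,0],"angular":[0,0,-0.12],"claw":-0.1}]' >/dev/null; python3 -m creep '[{"slide":[0,0,0],"angular":[0,0,-0.047],"claw":-0.1},{"slide":[0,0,0],"angular":[0,0,0],"claw":-0.1},{"slide":[0,0,0],"angular":[0,0,0],"claw":-0.1},{"slide":[0,0,0],"angular":[0,0,0],"claw":-0.1}]'; python3 -c "
from h import *
delta([.5365,-.19,.2])"
```

```text
t: 9.23
tcp_pos: [0.4263, 0.1902, 0.1917]
tool_rot: [0.625, 0.78, 0.002, 0.007]
force: [-0.5, 0.1, 0.3]
finger_gap: 0.452
gripper_force: 0.0
tcp [0.4263 0.1902 0.1917] z [ 0.014 -0.005 -1.   ] yaw 1.7901 slide cm [-39.51   2.49  -0.49] F [-0.51  0.13  0.33] gap 0.452 t 9.23
```

```bash
cat >> h.py <<'E'
def fixrot(yaw):
    m=R.from_quat(manip.sense()['tool_rot']); c,s=np.cos(yaw),np.sin(yaw)
    t=R.from_matrix([[c,s,0],[s,-c,0],[0,0,-1]]); print('angular',(m.inv()*t).as_rotvec().round(4))
E
python3 -m creep '[{"slide":[-3.5,0.22,0],"angular":[0,0,0],"claw":-0.1},{"slide":[-3.9,0.25,0],"angular":[0,0,0],"claw":-0.1},{"slide":[-3.9,0.25,0],"angular":[0,0,0],"claw":-0.1},{"slide":[-3.9,0.25,0],"angular":[0,0,0],"claw":-0.1},{"slide":[-3.9,0.25,0],"angular":[0,0,0],"claw":-0.1},{"slide":[-3.9,0.25,0],"angular":[0,0,0],"claw":-0.1},{"slide":[-3.9,0.25,0],"angular":[0,0,0],"claw":-0.1},{"slide":[-3.9,0.25,0],"angular":[0,0,0],"claw":-0.1},{"slide":[-3.9,0.25,0],"angular":[0,0,0],"claw":-0.1},{"slide":[-3.9,0.25,0],"angular":[0,0,0],"claw":-0.1}]' >/dev/null;python3 -m creep '[{"slide":[0,0,0],"angular":[0,0,0],"claw":-0.1},{"slide":[0,0,0],"angular":[0,0,0],"claw":-0.1},{"slide":[0,0,0],"angular":[0,0,0],"claw":-0.1}]'; python3 -c "
from h import *
delta([.5365,-.19,.14]);fixrot(1.793)"
```

```text
t: 10.32
tcp_pos: [0.5343, -0.1804, 0.1948]
tool_rot: [0.625, 0.78, 0.003, 0.006]
force: [0.4, 0.1, 0.3]
finger_gap: 0.449
gripper_force: 0.0
tcp [ 0.5343 -0.1804  0.1948] z [ 0.013 -0.003 -1.   ] yaw 1.7901 slide cm [-0.95 -0.06  5.48] F [0.37 0.11 0.3 ] gap 0.449 t 10.32
angular [ 0.0116  0.0061 -0.0029]
```

```bash
python3 -m creep '[{"slide":[-0.95,-0.06,2],"angular":[0.0116,0.0061,-0.003],"claw":-0.1},{"slide":[0,0,2],"angular":[0,0,0],"claw":-0.1},{"slide":[0,0,2],"angular":[0,0,0],"claw":-0.1},{"slide":[0,0,0],"angular":[0,0,0],"claw":-0.1},{"slide":[0,0,0],"angular":[0,0,0],"claw":-0.1},{"slide":[0,0,0],"angular":[0,0,0],"claw":-0.1}]'
python3 - <<'E'
from h import *
delta([.5365,-.19,.062]);fixrot(1.793);shot('w5')
E
```

```text
t: 10.82
tcp_pos: [0.5373, -0.1895, 0.1363]
tool_rot: [0.623, 0.782, 0.0, 0.002]
force: [-0.1, 0.2, 0.5]
finger_gap: 0.453
gripper_force: 0.0
tcp [ 0.5373 -0.1895  0.1363] z [ 0.002 -0.002 -1.   ] yaw 1.7957 slide cm [-0.01 -0.11  7.43] F [-0.05  0.17  0.52] gap 0.453 t 10.82
angular [0.002  0.0022 0.0027]
10.8667 [ 0.5377 -0.1899  0.1367] yaw 1.7954 z [ 0.0036 -0.0024 -1.    ]
```

View pics/w5.png

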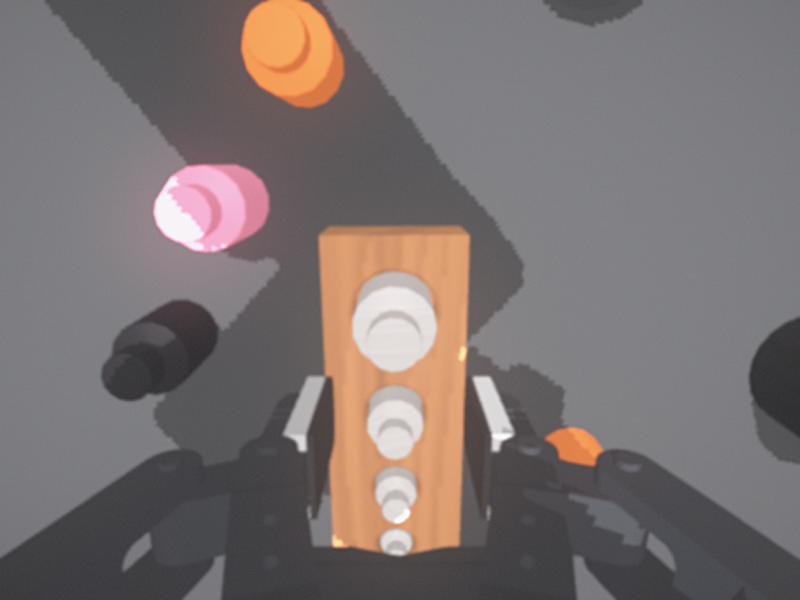

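Knob top centre is at (394,341), fingers either side at x≈325 and 478, and w200 at (396,432) is well clear.

Run:
```python
from h import *
cal=viewer.calibration('wrist')
g=lambda n,x,y,u,v,k:ray('wrist',(x+(u+.5)/k-.5,y+(v+.5)/k-.5),(cal,np.load(f'pics/{n}.npy')))
r=[g('w1',238,159,133,142,6),g('w2',237,207,129,134,6),wray('w5',(393.5,341))]
print(tri(r),[atz(q,.082).round(4) for q in r]); b=[atz(wray('w5',p),.036) for p in [(321,235),(469,235)]];print(b)
delta([.5365,-.19,.062])
```

```text
(array([ 0.5363377 , -0.19261615,  0.07273939]), [np.float64(0.0007138936990700876), np.float64(0.00018199122135580285), np.float64(0.00055132421782851)]) [array([ 0.5365, -0.1905,  0.082 ]), array([ 0.5354, -0.1892,  0.082 ]), array([ 0.5351, -0.1894,  0.082 ])]
[array([ 0.49393095, -0.16173531,  0.036     ]), array([ 0.56114298, -0.14636488,  0.036     ])]
tcp [ 0.5377 -0.1899  0.1367] z [ 0.004 -0.002 -1.   ] yaw 1.7954 slide cm [ 0.04 -0.14  7.47] F [-1.17  0.08 -0.14] gap 0.453 t 10.87
```

The size reading gives about 73 mm, which fits the knob's mid-height rim at 75 mm. A tip height of 62 mm grips the knob in either reading and stays clear of the body's shoulder.

```bash
python3 -m creep '[{"slide":[0.04,-0.2,2],"angular":[0,0.003,0],"claw":-0.1},{"slide":[0,0,2],"angular":[0,0,0],"claw":-0.1},{"slide":[0,0,2],"angular":[0,0,0],"claw":-0.1},{"slide":[0,0,0.8],"angular":[0,0,0],"claw":-0.1},{"slide":[0,0,0.5],"angular":[0,0,0],"claw":-0.1},{"slide":[0,0,0],"angular":[0,0,0],"claw":-0.1},{"slide":[0,0,0],"angular":[0,0,0],"claw":-0.1},{"slide":[0,0,0],"angular":[0,0,0],"claw":-0.1}]'; python3 -c "
from h import *
delta([.5355,-.19,.062])"
```

```text
t: 11.53
tcp_pos: [0.536, -0.1909, 0.0636]
tool_rot: [0.624, 0.782, 0.001, 0.001]
force: [0.5, -0.3, -0.1]
finger_gap: 0.45
gripper_force: 0.0
tcp [ 0.536  -0.1909  0.0636] z [ 0.003  0.    -1.   ] yaw 1.7944 slide cm [ 0.1  -0.03  0.16] F [ 0.53 -0.33 -0.08] gap 0.45 t 11.53
```

```bash
python3 -m creep '[{"slide":[0.05,0,0.1],"angular":[0,0,0],"claw":-0.1},{"slide":[0,0,0],"angular":[0,0,0],"claw":-0.3},{"slide":[0,0,0],"angular":[0,0,0],"claw":-0.4},{"slide":[0,0,0],"angular":[0,0,0],"claw":-1},{"slide":[0,0,0],"angular":[0,0,0],"claw":-1},{"slide":[0,0,0],"angular":[0,0,0],"claw":-1},{"slide":[0,0,0],"angular":[0,0,0],"claw":-1},{"slide":[0,0,0],"angular":[0,0,0],"claw":-1}]' 40; python3 -c "
from h import *
delta([.5355,-.19,.062])"
```

```text
t: 12.2
tcp_pos: [0.5355, -0.1901, 0.062]
tool_rot: [0.624, 0.782, 0.001, 0.001]
force: [0.4, 1.1, 6.7]
finger_gap: 0.251
gripper_force: 39.2
tcp [ 0.5355 -0.1901  0.062 ] z [ 0.002  0.001 -1.   ] yaw 1.7943 slide cm [0.01 0.   0.  ] F [0.39 1.13 6.65] gap 0.251 t 12.2
```

```bash
python3 -m creep '[{"slide":[0,0,-0.3],"angular":[0,0,0],"claw":-1},{"slide":[0,0,-0.5],"angular":[0,0,0],"claw":-1},{"slide":[0,0,-0.8],"angular":[0,0,0],"claw":-1},{"slide":[0,0,-1.2],"angular":[0,0,0],"claw":-1},{"slide":[0,0,-2],"angular":[0,0,0],"claw":-1},{"slide":[0,0,-2.2],"angular":[0,0,0],"claw":-1},{"slide":[0,0,-2.2],"angular":[0,0,0],"claw":-1},{"slide":[0,0,-2],"angular":[0,0,0],"claw":-1},{"slide":[0,0,0],"angular":[0,0,0],"claw":-1},{"slide":[0,0,0],"angular":[0,0,0],"claw":-1}]'
python3 - <<'E'
from h import *
delta([.6137,.2098,.175]);fixrot(1.793)
a=viewer.snapshot('scene');shot('w6')
cv2.imwrite('pics/c6.png',np.hstack([cv2.imread('pics/w6_raw.png')[120:384,100:400],cv2.resize(a[110:286,120:340],(330,264),interpolation=2)]))
E
```

```text
t: 13.03
tcp_pos: [0.535, -0.1903, 0.1741]
tool_rot: [0.624, 0.782, 0.001, 0.001]
force: [-0.3, -0.2, -4.8]
finger_gap: 0.247
gripper_force: 39.6
tcp [ 0.535  -0.1903  0.1741] z [ 0.003  0.    -1.   ] yaw 1.7944 slide cm [37.27 16.55 -0.05] F [-0.27 -0.19 -4.77] gap 0.247 t 13.03
angular [0.0027 0.0002 0.0014]
13.1333 [ 0.5335 -0.1894  0.1721] yaw 1.7943 z [-0.0018  0.0032 -1.    ]
```

View pics/c6.png

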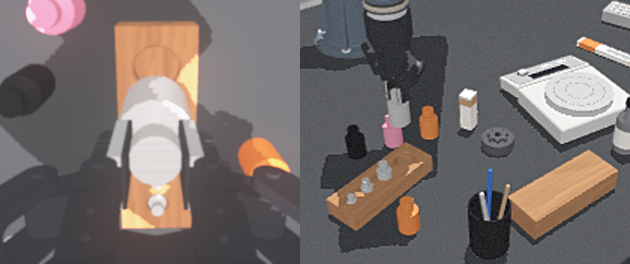

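The weight hangs upright in the gripper, its well is empty and the others are still in theirs. The force reads −4.8 N, which fits 500 g. Carry it to the platter.

```bash
python3 -m creep '[{"slide":[1.5,0.67,0],"angular":[0,0,0],"claw":-1},{"slide":[3.2,1.42,0],"angular":[0,0,0],"claw":-1},{"slide":[3.2,1.42,0],"angular":[0,0,0],"claw":-1},{"slide":[3.2,1.42,0],"angular":[0,0,0],"claw":-1},{"slide":[3.2,1.42,0],"angular":[0,0,0],"claw":-1},{"slide":[3.2,1.42,0],"angular":[0,0,0],"claw":-1},{"slide":[3.2,1.42,0],"angular":[0,0,0],"claw":-1},{"slide":[3.2,1.42,0],"angular":[0,0,0],"claw":-1},{"slide":[3.2,1.42,0],"angular":[0,0,0],"claw":-1},{"slide":[3.2,1.42,0],"angular":[0,0,0],"claw":-1}]' >/dev/null; python3 -m creep '[{"slide":[3.2,1.42,0],"angular":[0,0,0],"claw":-1},{"slide":[2.2,0.98,0],"angular":[0,0,0],"claw":-1},{"slide":[1.2,0.53,0],"angular":[0,0,0],"claw":-1},{"slide":[0,0,0],"angular":[0,0,0],"claw":-1},{"slide":[0,0,0],"angular":[0,0,0],"claw":-1},{"slide":[0,0,0],"angular":[0,0,0],"claw":-1},{"slide":[0,0,0],"angular":[0,0,0],"claw":-1}]';  python3 -c "
from h import *
delta([.6137,.2098,.11]);fixrot(1.793)"
```

```text
t: 14.55
tcp_pos: [0.6124, 0.2041, 0.1735]
tool_rot: [0.625, 0.781, 0.0, -0.0]
force: [0.0, 0.2, -4.7]
finger_gap: 0.244
gripper_force: 39.8
tcp [0.6124 0.2041 0.1735] z [-0.  0. -1.] yaw 1.7925 slide cm [0.52 0.26 6.35] F [ 0.05  0.18 -4.72] gap 0.244 t 14.55
angular [-0.0004 -0.0006 -0.0005]
```

```bash
python3 -m creep '[{"slide":[0.52,0.26,1],"angular":[0,0,0],"claw":-1},{"slide":[0,0,2],"angular":[0,0,0],"claw":-1},{"slide":[0,0,1.5],"angular":[0,0,0],"claw":-1},{"slide":[0,0,1],"angular":[0,0,0],"claw":-1},{"slide":[0,0,0.5],"angular":[0,0,0],"claw":-1},{"slide":[0,0,0],"angular":[0,0,0],"claw":-1},{"slide":[0,0,0],"angular":[0,0,0],"claw":-1},{"slide":[0,0,0],"angular":[0,0,0],"claw":-1}]' >/dev/null;  python3 -c "
from h import *
delta([.6137,.2098,.11])"; python3 -m creep '[{"slide":[0,0,0.1],"angular":[0,0,0],"claw":-1},{"slide":[0,0,0.1],"angular":[0,0,0],"claw":-1},{"slide":[0,0,0.1],"angular":[0,0,0],"claw":-1},{"slide":[0,0,0],"angular":[0,0,0],"claw":-1},{"slide":[0,0,0],"angular":[0,0,0],"claw":-1},{"slide":[0,0,0],"angular":[0,0,0],"claw":-1}]';python3 -c "
from h import *
delta([.6137,.2098,.11])"
```

```text
tcp [0.6152 0.2118 0.115 ] z [ 0.003  0.002 -1.   ] yaw 1.7941 slide cm [-0.16 -0.19  0.5 ] F [ 0.42 -0.52 -4.53] gap 0.245 t 15.22
t: 15.72
tcp_pos: [0.6143, 0.2117, 0.1112]
tool_rot: [0.624, 0.782, 0.001, 0.0]
force: [0.2, 0.3, -5.2]
finger_gap: 0.247
gripper_force: 39.8
tcp [0.6143 0.2117 0.1112] z [ 0.001  0.001 -1.   ] yaw 1.7944 slide cm [-0.18 -0.1   0.12] F [ 0.17  0.34 -5.21] gap 0.247 t 15.72
```

```bash
python3 -m creep '[{"slide":[-0.15,-0.05,0.05],"angular":[0,0,0],"claw":-1},{"slide":[0,0,0.1],"angular":[0,0,0],"claw":-1},{"slide":[0,0,0.05],"angular":[0,0,0],"claw":-1},{"slide":[0,0,0],"angular":[0,0,0],"claw":-1},{"slide":[0,0,0],"angular":[0,0,0],"claw":-1}]' | grep -E 'pos|force';python3 -m creep '[{"slide":[0,0,0.05],"angular":[0,0,0],"claw":-1},{"slide":[0,0,0.05],"angular":[0,0,0],"claw":-1},{"slide":[0,0,0],"angular":[0,0,0],"claw":-1},{"slide":[0,0,0],"angular":[0,0,0],"claw":-1}]'| grep -E 'pos|force'; python3 -c "
from h import *
delta([.6137,.2098,.11])"
```

```text
tcp_pos: [0.6143, 0.21, 0.1093]
force: [0.2, -0.9, -2.9]
gripper_force: 39.9
tcp_pos: [0.6143, 0.2101, 0.1084]
force: [-1.0, -1.4, -1.8]
gripper_force: 40.1
tcp [0.6143 0.2101 0.1084] z [ 0.002  0.001 -1.   ] yaw 1.7944 slide cm [-0.01 -0.07 -0.16] F [-0.99 -1.36 -1.85] gap 0.243 t 16.47
```

```bash
python3 -m creep '[{"slide":[0,0,0.05],"angular":[0,0,0],"claw":-1},{"slide":[0,0,0.03],"angular":[0,0,0],"claw":-1},{"slide":[0,0,0],"angular":[0,0,0],"claw":-1},{"slide":[0,0,0],"angular":[0,0,0],"claw":-1}]'| grep -E 'pos|force';python3 -m creep '[{"slide":[0,0,0],"angular":[0,0,0],"claw":-0.45},{"slide":[0,0,0],"angular":[0,0,0],"claw":-0.35},{"slide":[0,0,0],"angular":[0,0,0],"claw":-0.2},{"slide":[0,0,0],"angular":[0,0,0],"claw":-0.1},{"slide":[0,0,0],"angular":[0,0,0],"claw":-0.1},{"slide":[0,0,0],"angular":[0,0,0],"claw":-0.1}]'
python3 - <<'E'
from h import *
delta([.6137,.2098,.11]);a=viewer.snapshot('scene');shot('w7')
cv2.imwrite('pics/c7.png',np.hstack([cv2.imread('pics/w7_raw.png')[100:384,60:450],cv2.resize(a[115:225,230:370],(362,284),interpolation=2)]))
E
```

```text
tcp_pos: [0.6144, 0.2101, 0.1076]
force: [-1.7, -1.5, -0.0]
gripper_force: 40.2
t: 17.3
tcp_pos: [0.6142, 0.2103, 0.1073]
tool_rot: [0.624, 0.782, 0.001, 0.0]
force: [-0.1, 0.1, -1.0]
finger_gap: 0.448
gripper_force: 0.0
tcp [0.6142 0.2103 0.1073] z [ 0.001  0.002 -1.   ] yaw 1.7944 slide cm [-0.04 -0.06 -0.27] F [-0.07  0.14 -0.95] gap 0.448 t 17.3
17.4 [0.6141 0.2102 0.1073] yaw 1.7944 z [ 0.0013  0.0015 -1.    ]
```

View pics/c7.png

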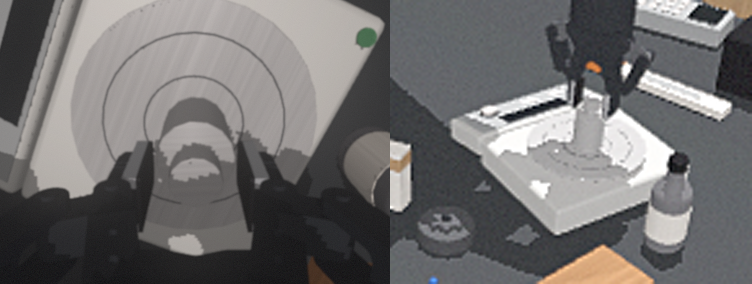

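It stands upright and released in the inner ring, both pads clear of the knob. I back off straight up and let it stand for over two seconds.

```bash
python3 -m creep '[{"slide":[0,0,-1],"angular":[0,0,0],"claw":-0.1},{"slide":[0,0,-1],"angular":[0,0,0],"claw":-0.1},{"slide":[0,0,-1],"angular":[0,0,0],"claw":-0.1},{"slide":[0,0,0],"angular":[0,0,0],"claw":-0.1},{"slide":[0,0,0],"angular":[0,0,0],"claw":-0.1},{"slide":[0,0,0],"angular":[0,0,0],"claw":-0.1},{"slide":[0,0,0],"angular":[0,0,0],"claw":-0.1},{"slide":[0,0,0],"angular":[0,0,0],"claw":-0.1},{"slide":[0,0,0],"angular":[0,0,0],"claw":-0.1},{"slide":[0,0,0],"angular":[0,0,0],"claw":-0.1}]' >/dev/null; python3 -m creep '[{"slide":[0,0,0],"angular":[0,0,0],"claw":-0.1},{"slide":[0,0,0],"angular":[0,0,0],"claw":-0.1},{"slide":[0,0,0],"angular":[0,0,0],"claw":-0.1},{"slide":[0,0,0],"angular":[0,0,0],"claw":-0.1},{"slide":[0,0,0],"angular":[0,0,0],"claw":-0.1},{"slide":[0,0,0],"angular":[0,0,0],"claw":-0.1},{"slide":[0,0,0],"angular":[0,0,0],"claw":-0.1},{"slide":[0,0,0],"angular":[0,0,0],"claw":-0.1},{"slide":[0,0,0],"angular":[0,0,0],"claw":-0.1},{"slide":[0,0,0],"angular":[0,0,0],"claw":-0.1}]' >/dev/null;python3 -m creep '[{"slide":[0,0,0],"angular":[0,0,0],"claw":-0.1},{"slide":[0,0,0],"angular":[0,0,0],"claw":-0.1},{"slide":[0,0,0],"angular":[0,0,0],"claw":-0.1},{"slide":[0,0,0],"angular":[0,0,0],"claw":-0.1},{"slide":[0,0,0],"angular":[0,0,0],"claw":-0.1},{"slide":[0,0,0],"angular":[0,0,0],"claw":-0.1},{"slide":[0,0,0],"angular":[0,0,0],"claw":-0.1},{"slide":[0,0,0],"angular":[0,0,0],"claw":-0.1},{"slide":[0,0,0],"angular":[0,0,0],"claw":-0.1},{"slide":[0,0,0],"angular":[0,0,0],"claw":-0.1}]';python3 -c "
from h import *
delta([.6142,.2102,.1085]);fixrot(1.7943);shot('w8')"
```

```text
t: 19.9
tcp_pos: [0.6141, 0.2101, 0.1373]
tool_rot: [0.624, 0.782, 0.001, 0.0]
force: [0.7, -0.9, -0.6]
finger_gap: 0.446
gripper_force: 0.0
tcp [0.6141 0.2101 0.1373] z [ 0.001  0.001 -1.   ] yaw 1.7944 slide cm [0.   0.01 2.88] F [ 0.66 -0.93 -0.59] gap 0.446 t 19.9
angular [ 0.0016 -0.0011  0.0001]
19.95 [0.6141 0.2101 0.1373] yaw 1.7943 z [ 0.0013  0.0014 -1.    ]
```

```bash
python3 -m creep '[{"slide":[0,0,1.2],"angular":[0,0,0],"claw":-0.1},{"slide":[0,0,1.2],"angular":[0,0,0],"claw":-0.1},{"slide":[0,0,0.45],"angular":[0,0,0],"claw":-0.3},{"slide":[0,0,0],"angular":[0,0,0],"claw":-0.4},{"slide":[0,0,0],"angular":[0,0,0],"claw":-0.4},{"slide":[0,0,0],"angular":[0,0,0],"claw":-1},{"slide":[0,0,0],"angular":[0,0,0],"claw":-1},{"slide":[0,0,0],"angular":[0,0,0],"claw":-1},{"slide":[0,0,0],"angular":[0,0,0],"claw":-1},{"slide":[0,0,0],"angular":[0,0,0],"claw":-1}]' 40;python3 -c "
from h import *
delta([.6142,.2102,.1085])"
python3 -m creep '[{"slide":[0,0,-0.3],"angular":[0,0,0],"claw":-1},{"slide":[0,0,-0.6],"angular":[0,0,0],"claw":-1},{"slide":[0,0,-1],"angular":[0,0,0],"claw":-1},{"slide":[0,0,-2],"angular":[0,0,0],"claw":-1},{"slide":[0,0,-2],"angular":[0,0,0],"claw":-1},{"slide":[0,0,-0.6],"angular":[0,0,0],"claw":-1},{"slide":[0,0,0],"angular":[0,0,0],"claw":-1},{"slide":[0,0,0],"angular":[0,0,0],"claw":-1},{"slide":[0,0,0],"angular":[0,0,0],"claw":-1}]' >/dev/null;python3 -c "
from h import *
delta([.5355,-.1901,.175]);fixrot(1.7943)"
```

```text
t: 20.78
tcp_pos: [0.6141, 0.2101, 0.109]
tool_rot: [0.624, 0.782, 0.001, 0.0]
force: [0.2, -0.7, -1.5]
finger_gap: 0.245
gripper_force: 39.1
tcp [0.6141 0.2101 0.109 ] z [ 0.001  0.001 -1.   ] yaw 1.7943 slide cm [0.   0.01 0.05] F [ 0.24 -0.73 -1.55] gap 0.245 t 20.78
tcp [0.6129 0.2099 0.1726] z [-0.001  0.001 -1.   ] yaw 1.7943 slide cm [-37.28 -16.41  -0.26] F [ 0.18 -0.23 -5.47] gap 0.249 t 21.53
angular [-0.0012 -0.0012  0.    ]
```

```bash
python3 -m creep '[{"slide":[-1.5,-0.66,0],"angular":[0,0,0],"claw":-1},{"slide":[-3.2,-1.41,0],"angular":[0,0,0],"claw":-1},{"slide":[-3.2,-1.41,0],"angular":[0,0,0],"claw":-1},{"slide":[-3.2,-1.41,0],"angular":[0,0,0],"claw":-1},{"slide":[-3.2,-1.41,0],"angular":[0,0,0],"claw":-1},{"slide":[-3.2,-1.41,0],"angular":[0,0,0],"claw":-1},{"slide":[-3.2,-1.41,0],"angular":[0,0,0],"claw":-1},{"slide":[-3.2,-1.41,0],"angular":[0,0,0],"claw":-1},{"slide":[-3.2,-1.41,0],"angular":[0,0,0],"claw":-1},{"slide":[-3.2,-1.41,0],"angular":[0,0,0],"claw":-1}]' >/dev/null; python3 -m creep '[{"slide":[-3.2,-1.41,0],"angular":[0,0,0],"claw":-1},{"slide":[-2.2,-0.97,0],"angular":[0,0,0],"claw":-1},{"slide":[-1.2,-0.53,0],"angular":[0,0,0],"claw":-1},{"slide":[0,0,0],"angular":[0,0,0],"claw":-1},{"slide":[0,0,0],"angular":[0,0,0],"claw":-1},{"slide":[0,0,0],"angular":[0,0,0],"claw":-1},{"slide":[0,0,0],"angular":[0,0,0],"claw":-1}]' >/dev/null;  python3 -c "
from h import *
delta([.5355,-.1901,.1]);fixrot(1.7943)"
```

```text
tcp [ 0.5371 -0.1841  0.1728] z [ 0.     0.003 -1.   ] yaw 1.796 slide cm [-0.57 -0.29  7.28] F [ 0.26 -0.09 -4.61] gap 0.248 t 22.95
angular [ 0.0008 -0.0025  0.0017]
```

```bash
python3 -m creep '[{"slide":[-0.57,-0.29,1],"angular":[0.0008,-0.0025,0.0017],"claw":-1},{"slide":[0,0,2.5],"angular":[0,0,0],"claw":-1},{"slide":[0,0,2.5],"angular":[0,0,0],"claw":-1},{"slide":[0,0,1.5],"angular":[0,0,0],"claw":-1},{"slide":[0,0,0],"angular":[0,0,0],"claw":-1},{"slide":[0,0,0],"angular":[0,0,0],"claw":-1},{"slide":[0,0,0],"angular":[0,0,0],"claw":-1},{"slide":[0,0,0],"angular":[0,0,0],"claw":-1},{"slide":[0,0,0],"angular":[0,0,0],"claw":-1}]' >/dev/null;  python3 -c "
from h import *
delta([.5355,-.1901,.0625]);fixrot(1.7943)"
```

```text
tcp [ 0.5368 -0.1925  0.0994] z [ 0.004 -0.003 -1.   ] yaw 1.793 slide cm [ 0.27 -0.08  3.69] F [ 0.52  0.29 -4.02] gap 0.249 t 23.7
angular [ 0.0029  0.0035 -0.0013]
```

```bash
python3 -m creep '[{"slide":[0.2,-0.08,0.6],"angular":[0.002,0.002,0],"claw":-1},{"slide":[0,0,0],"angular":[0,0,0],"claw":-1},{"slide":[0,0,0],"angular":[0,0,0],"claw":-1},{"slide":[0,0,0],"angular":[0,0,0],"claw":-1},{"slide":[0,0,0],"angular":[0,0,0],"claw":-1},{"slide":[0,0,0],"angular":[0,0,0],"claw":-1}]' >/dev/null;  python3 -c "
from h import *
delta([.5355,-.1901,.0625]);fixrot(1.7943)"
```

```text
tcp [ 0.5347 -0.1904  0.0922] z [-0.001  0.    -1.   ] yaw 1.7926 slide cm [0.01 0.09 2.97] F [ 0.67 -0.28 -4.88] gap 0.246 t 24.2
angular [-0.001  -0.0004 -0.0017]
```

```bash
python3 -m creep '[{"slide":[0.01,0.07,0.3],"angular":[0,0,-0.0017],"claw":-1},{"slide":[0,0,0.3],"angular":[0,0,0],"claw":-1},{"slide":[0,0,0.3],"angular":[0,0,0],"claw":-1},{"slide":[0,0,0.1],"angular":[0,0,0],"claw":-1},{"slide":[0,0,0],"angular":[0,0,0],"claw":-1},{"slide":[0,0,0],"angular":[0,0,0],"claw":-1},{"slide":[0,0,0],"angular":[0,0,0],"claw":-1}]' >/dev/null;  python3 -c "
from h import *
delta([.5355,-.1901,.0625]);fixrot(1.7943);print(manip.sense()['ft_torque'])"
```

```text
tcp [ 0.5353 -0.1901  0.0821] z [-0.001  0.    -1.   ] yaw 1.7944 slide cm [-0.01  0.02  1.96] F [-0.13 -0.03 -5.63] gap 0.252 t 24.78
angular [-0.0011 -0.0005  0.0001]
[0.01706137 0.04493636 0.02783778]
```

```bash
python3 -m creep '[{"slide":[0,0,0.3],"angular":[0,0,0],"claw":-1},{"slide":[0,0,0.4],"angular":[0,0,0],"claw":-1},{"slide":[0,0,0.4],"angular":[0,0,0],"claw":-1},{"slide":[0,0,0.3],"angular":[0,0,0],"claw":-1},{"slide":[0,0,0.2],"angular":[0,0,0],"claw":-1},{"slide":[0,0,0],"angular":[0,0,0],"claw":-1},{"slide":[0,0,0],"angular":[0,0,0],"claw":-1},{"slide":[0,0,0],"angular":[0,0,0],"claw":-1}]' >/dev/null;  python3 -c "
from h import *
delta([.5355,-.1901,.0625])"; python3 -m creep '[{"slide":[0,0,0.1],"angular":[0,0,0],"claw":-1},{"slide":[0,0,0.1],"angular":[0,0,0],"claw":-1},{"slide":[0,0,0],"angular":[0,0,0],"claw":-1},{"slide":[0,0,0],"angular":[0,0,0],"claw":-1},{"slide":[0,0,0],"angular":[0,0,0],"claw":-1}]' >/dev/null;  python3 -c "
from h import *
delta([.5355,-.1901,.0625])"
```

```text
tcp [ 0.5353 -0.1901  0.0662] z [-0.001  0.    -1.   ] yaw 1.7944 slide cm [-0.    0.02  0.37] F [ 0.93  0.6  -4.59] gap 0.249 t 25.45
tcp [ 0.5352 -0.1901  0.0642] z [-0.001  0.    -1.   ] yaw 1.7943 slide cm [-0.01  0.03  0.17] F [ 0.15 -1.04 -5.08] gap 0.248 t 25.87
```

```bash
python3 -m creep '[{"slide":[0,0,0.1],"angular":[0,0,0],"claw":-1},{"slide":[0,0,0.1],"angular":[0,0,0],"claw":-1},{"slide":[0,0,0],"angular":[0,0,0],"claw":-1},{"slide":[0,0,0],"angular":[0,0,0],"claw":-1},{"slide":[0,0,0],"angular":[0,0,0],"claw":-1}]' >/dev/null;  python3 -c "
from h import *
delta([.5355,-.1901,.0625])"; python3 -m creep '[{"slide":[0,0,0.05],"angular":[0,0,0],"claw":-1},{"slide":[0,0,0],"angular":[0,0,0],"claw":-1},{"slide":[0,0,0],"angular":[0,0,0],"claw":-1}]' >/dev/null;  python3 -c "
from h import *
delta([.5355,-.1901,.0625])"
```

```text
tcp [ 0.5355 -0.1901  0.0626] z [-0.001 -0.    -1.   ] yaw 1.7944 slide cm [0.   0.   0.01] F [0.05 0.69 0.36] gap 0.246 t 26.28
tcp [ 0.5355 -0.1902  0.0625] z [-0. -0. -1.] yaw 1.7944 slide cm [0.01 0.   0.  ] F [-1.39  1.01  5.56] gap 0.247 t 26.53
```

On the floor at the same height as the original grasp. Release, rise and look.

```bash
python3 -m creep '[{"slide":[0,0,-0.04],"angular":[0,0,0],"claw":-0.45},{"slide":[0,0,0],"angular":[0,0,0],"claw":-0.35},{"slide":[0,0,0],"angular":[0,0,0],"claw":-0.2},{"slide":[0,0,0],"angular":[0,0,0],"claw":-0.1},{"slide":[0,0,0],"angular":[0,0,0],"claw":-0.1},{"slide":[0,0,-1],"angular":[0,0,0],"claw":-0.1},{"slide":[0,0,-2],"angular":[0,0,0],"claw":-0.1},{"slide":[0,0,-3],"angular":[0,0,0],"claw":-0.1},{"slide":[0,0,-3],"angular":[0,0,0],"claw":-0.1},{"slide":[0,0,-2],"angular":[0,0,0],"claw":-0.1}]' >/dev/null; python3 -m creep '[{"slide":[0,0,0],"angular":[0,0,0],"claw":-0.1},{"slide":[0,0,0],"angular":[0,0,0],"claw":-0.1},{"slide":[0,0,0],"angular":[0,0,0],"claw":-0.1},{"slide":[0,0,0],"angular":[0,0,0],"claw":-0.1}]'
python3 - <<'E'
from h import *
a=viewer.snapshot('scene');shot('w9')
cv2.imwrite('pics/c9.png',np.hstack([cv2.imread('pics/w9_raw.png')[100:384,60:450],cv2.resize(a[130:286,120:340],(400,284),interpolation=2)]))
E
```

```text
t: 27.7
tcp_pos: [0.5344, -0.1895, 0.1709]
tool_rot: [0.624, 0.782, -0.0, -0.002]
force: [-0.1, -0.3, 0.6]
finger_gap: 0.446
gripper_force: 0.0
27.8 [ 0.5345 -0.1896  0.1707] yaw 1.7943 z [-0.0039  0.0019 -1.    ]
```

View pics/c9.png

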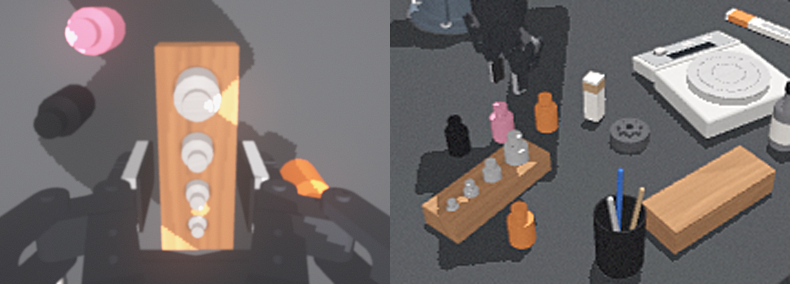

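The w500 is upright and fully down in its well at (197,93), the other weights and bystanders look unmoved, the platter is empty and the gripper is clear.

```bash
python3 -c "
from station import ticket
print(ticket.sign_off())"
```

```text
the job is handed in; nothing more can be done
None
```

I pressed the zero key fully in, stood the 500 g weight on the middle of the platter for about 2.6 s and put it back upright in its well; the job was handed in at about 28 s, but sign-off returned no verdict.

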